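# Refit a fan's push knob and hold it pressed

### The job

A control knob has come off the fan that lies on its back on the counter. Pick up the loose knob, turn it so that the flat in its bore matches the flat of the bare D-shaft, push it fully home on that shaft, and then press knob and sprung shaft all the way in. Finish while still holding the knob pressed in, and leave the other things on the counter where they are.

Things in the scene. Friction and masses are not known exactly. Their poses are not given: they have to be found in the camera images.
- knob_center (a point): The loose black knob, upright on the counter, bore down; point on its axis half-way up, 23 mm above the underside. Round skirt 48 mm across, 20 mm high; on it a straight-sided bar grip 44 mm long (x), 16 mm wide (y), from 20 to 46 mm above the underside. +x is where it points: a white line on that half of the bar's top and a small nose at the skirt's rim, 32 mm out. z up. 40 to 85 g.
- knob_bore (a point): Mouth of the knob's bore: centre of its underside, axes as knob_center. The bore is D-shaped, 17.6 mm across and 14 mm deep, its flat 3 mm from the axis on the +x side, under the pointer (clearance to the shaft: 0.8 mm around, 0.5 mm at the flat).
- shaft_tip (a point): Top centre of the bare upright steel D-shaft on the fan's control strip: 16 mm across, tip chamfered, one flat 2.5 mm from the axis on its +x side (x points out of the flat; z up). The free tip is 129 mm above the counter. The shaft cannot turn. The knob goes on freely with both +x axes equal within about 8 degrees; fully home, the bore's end rests on the tip, knob_center 9 mm above shaft_tip.
- collar: Fixed steel collar around the D-shaft's foot, 21 mm across and 3 mm high, origin on the shaft's axis at the fan's panel, 24 mm below the free tip. The fan's other shaft place, 140 mm away, already has its knob.
- press_shaft (a joint): How far the D-shaft is pressed in: 0 = fully out, 0.006 m = all the way in, at its stop. A spring pushes it out, about 3 N at the start of the travel and 8 N at its end; it comes back out when let go.
- fan: The pale green box fan lying on its back, fixed: 360 mm (x) by 300 mm (y) by 105 mm high, origin under its centre, grille up (to 112 mm). Its control strip runs along y near its -x edge, the two shaft places 131 mm from the centre towards -x and 70 mm to either side.
- other_knob_top (a point): Centre of the top of the knob already fitted on the fan's other shaft place, same shape as the loose one and fixed; its top is 56 mm above the fan's panel.
- spool_center (a point): Bystander: a wooden thread spool, standing, 32 mm across and 50 mm high; the point is its centre.
- jar_center (a point): Bystander: a closed glass jar, 60 mm across and 85 mm high; the point is its centre.
- screwdriver_grip (a point): Bystander: a screwdriver, 180 mm long, lying on the counter; the point is in its handle.
Not all that is in view belongs to the job. Leave any purple or red look-alike of the part that bears knob_center alone.

How it is judged:
At the end, for the whole second after the job is handed in: The knob is fully home on the D-shaft (its centre within 11.5 mm above the tip, 9 mm being fully home, within 3 mm of the shaft's axis, upright within 0.1 rad, flats matched within 0.3 rad), and the robot's fingers keep it pressed so that the shaft stays at least 4.5 of its 6 mm in (z of knob_center in the frame of shaft_tip between 0.006 and 0.0115 m and horizontal distance between knob_center and shaft_tip below 0.003 m and angle between the x axis of knob_center and the x axis of shaft_tip, either way round below 0.3 rad and angle between knob_center's own z axis and vertical below 0.1 rad and value of joint press_shaft above 0.0045 m and contact force between the fingers and knob above 1 N); the arm keeps its last pose, push and grip.
It fails at once if the spool is moved by more than 30 mm (distance of spool_center from where it was at the start of the episode above 0.03 m).
It fails at once if the jar is moved by more than 30 mm (distance of jar_center from where it was at the start of the episode above 0.03 m).
It fails at once if the screwdriver is moved by more than 30 mm (distance of screwdriver_grip from where it was at the start of the episode above 0.03 m).
It also fails if it takes over 40 s, if anything falls off the work surface, if the arm or the gripper's body presses on something with over 40 N, if the wrist force passes 120 N, or if a joint passes its speed limit or range.

### The arm

A 6-joint arm with a two-finger parallel gripper is mounted at the origin on the work surface. World frame = base frame: x ahead of the robot, y to its left, z up, the work surface at z = 0. Lengths are in m, angles in rad, forces in N, time in s.
With the tool pointing down it reaches from about 0.275 to 0.85 m from the base axis. Payload 5.2 kg.
Tool frame: the origin (TCP) lies midway between the tips of the shut fingers; the grasp point (between the pads) lies 19 mm behind it (robot.hold_point_z is the z of the grasp point in the tool frame, in m); z points along the fingers, y is the line along which they close (so a half turn about z gives the same grasp; the last joint's range is limited). The gripper opens to 85 mm and grips with 20 to 120 N. Pads are 22 mm wide; open, the fingers measure 114 mm over their backs; the gripper's body (76 mm by 85 mm) begins 54 mm behind the grasp point. The pads swing forward as they close: fully open they stand 13 mm farther back than shut.
Start: joints at [1.092, 0.259, 1.535, -0, 1.348, -0.203], TCP at [0.15, 0.529, 0.205] pointing down, gripper open.
Joint ranges: [-3.14, 3.14], [-0.91, 2.08], [0.19, 2.58], [-1.22, 4.36], [0.22, 2.71], [-3.12, 3.12]. Speed limits (rad/s): [2.57, 2.57, 3.14, 3.14, 3.14, 3.14].

### API

Orientations are given as a unit quaternion [x, y, z, w].
In Python, from workcell import status, eyes, robot gives the robot as it stands. The module is installed in compiled form; this text tells all that it offers.
- The arm moves only by the shell command python3 -m crank 'ROWS'. ROWS is JSON, a list of rows, each an object with "slide": the shift along the tool's x, y, z in mm, a list of three; "delta_rot": the turn, a rotation vector about the tool's x, y, z in rad, a list of three; "hand": the closure in counts, from 0 (fully open) to 255 (shut). In form: [{"slide": [x, y, z], "delta_rot": [ax, ay, az], "hand": hand}, ...]. A call has 1 to 20 rows; each row shifts and turns the commanded pose from where the row before left it, along the tool's axes as they then stand; what a row does not reach is not made up. A row lasts 1/10 s, in which the tool goes at most 50 mm and 8.59 degrees, less where a joint would pass 70% of its speed; a pose out of reach is approached as far as the arm can. A call is refused whole if a number of a shift passes 50 or a number of a turn 0.15, either way. A call with a gripper value outside its range is refused whole. The fingers move at their own pace and stop on an object; the grip force is fixed at half the most. Time passes only in rows, so rows that do not move let the fingers close. It gives the time, the measured TCP pose, the force, the opening and the grip force at its end, in the units of the state.
- status.state(): the state, without advancing time (a new reading comes with each control period).
- eyes.capture(name): name is "scene" or "top" or "wrist"; returns a dict with "color" (480x640x3 uint8, red, green, blue), "range_z" (480x640 float32, m along the optical axis (not along the pixel's ray), 0 where there is no reading), "mtx" (3x3 intrinsics, pixels), "R" (3x3) and "t" (3): a world point X has camera coordinates R X + t. Camera axes: x right, y down, z forward; pixel columns grow to the right and rows downward; lengths in m; the calibration is good to about 2 mm. The wrist camera is an equidistant fisheye: a pixel r from the principal point sees the ray r / f radians off the axis. A picture is of the moment at which its call begins.
- robot.hand_in(): hands the job in; it is judged then, once.
The state is a dict: "t": time; "joints": joint angles; "qd": joint speeds; "joint_efforts": joint torques, N m; "eef_pos": TCP position; "tool_rot": TCP orientation; "contact_force": force on the tool from outside, world axes, zero at the start; "moment": the same for the moment, N m; "width": finger opening in m; "gripper_force": force on a finger pad.
Only numpy, scipy, OpenCV 4.12 (cv2) and the standard library are available. Lean on these libraries where they do the work, as an engineer would, in place of code of your own. Each camera call takes 0.05 s, during which the arm holds its last target. There are 200 camera calls.

## Working session

There is one attempt and no reset: what is moved stays moved. The work goes in short steps, Python scripts to look and compute and a shell command to move; the robot and the scene stay as the last step left them, time stands still between calls to the robot, and variables do not carry over. Pictures are saved under pics/ and viewed, at most 10 in all, crops included, and the job is handed in when it is done.

```bash
mkdir -p pics; python3 - <<'E'
from workcell import status, eyes, robot
import cv2, numpy as np
for n in ["top","scene"]:
    c=eyes.capture(n); np.savez(f"{n}0.npz",**c)
    cv2.imwrite(f"pics/{n}0.png",c["color"][:,:,::-1])
    print(n,c["mtx"].tolist(),c["R"].round(3).tolist(),c["t"].round(3).tolist())
print(status.state(), robot.hold_point_z)
E
```

```text
top [[461.4167576789204, 0.0, 314.8805852546337], [0.0, 461.4167576789204, 241.20033138220813], [0.0, 0.0, 1.0]] [[-0.014, -1.0, -0.006], [-0.987, 0.015, -0.162], [0.162, 0.004, -0.987]] [-0.058, 0.605, 1.083]
scene [[563.9166466878817, 0.0, 324.7748920125532], [0.0, 563.9166466878817, 239.08244368347832], [0.0, 0.0, 1.0]] [[0.532, 0.847, -0.006], [0.595, -0.379, -0.709], [-0.603, 0.374, -0.705]] [-0.226, -0.29, 1.462]
{'t': 0.1, 'joints': array([ 1.09221441e+00,  2.59285556e-01,  1.53597582e+00, -5.07487599e-06,
        1.34799544e+00, -2.02808420e-01]), 'qd': array([ 0.00152223, -0.00050069, -0.00153069,  0.00078154, -0.00119856,
       -0.00151501]), 'joint_efforts': array([ 8.87386686e-04, -4.46963489e+01, -2.91247326e+01, -2.95521295e-04,
        6.22347099e-03,  3.10822770e-05]), 'eef_pos': array([0.1495011 , 0.52875475, 0.20384868]), 'tool_rot': array([ 1.37449622e-01,  9.90508409e-01, -7.85082115e-04, -2.75701564e-04]), 'contact_force': array([ 0.01361134, -0.34522016, -0.58698657]), 'moment': array([0.03634716, 0.01514479, 0.00034269]), 'gripper_force': 0.0, 'width': 0.08552012242927623} -0.0187
```

View pics/top0.png

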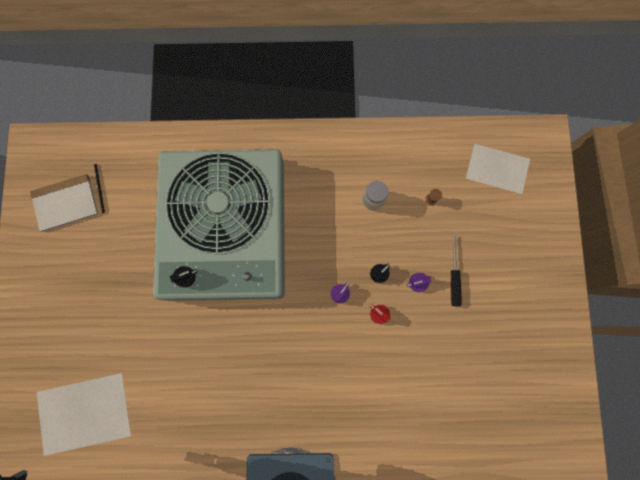

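View pics/scene0.png

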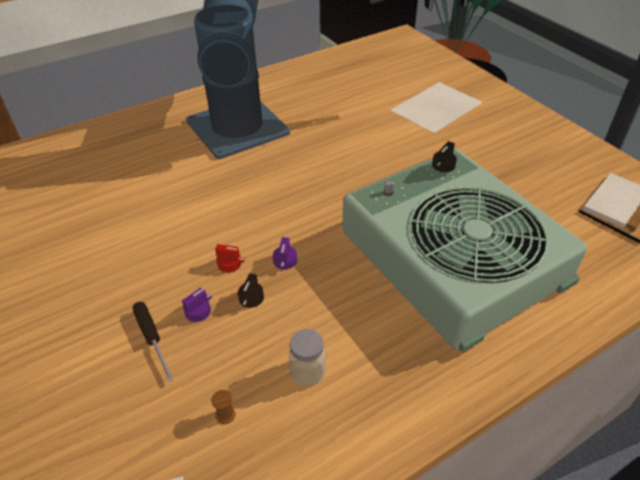

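The top view shows the black knob at about (380,273), with its white line pointing up-right. The bare shaft is at about (248,276), the fitted knob at (183,277), and the purple and red look-alikes are at (341,293), (419,283) and (380,314). The scene view agrees: knob at (251,291), shaft at (389,187).

```bash
cat > h.py <<'E'
import numpy as np, cv2
from workcell import status, eyes, robot
from scipy.spatial.transform import Rotation as Rn
def load(n): return dict(np.load(n))
def dirs(c,uv,fish=False):
    uv=np.atleast_2d(np.asarray(uv,float)); K=c["mtx"]
    p=(uv-[K[0,2],K[1,2]])/[K[0,0],K[1,1]]
    if fish:
        r=np.linalg.norm(p,axis=1,keepdims=True); s=np.where(r>1e-9,np.sin(r)/np.maximum(r,1e-9),1)
        d=np.hstack([p*s,np.cos(r)])
    else: d=np.hstack([p,np.ones((len(p),1))])
    return d@c["R"], -c["R"].T@c["t"]      # world dirs, origin
def onplane(c,uv,z,fish=False):
    d,o=dirs(c,uv,fish); return o+d*((z-o[2])/d[:,2])[:,None]
def cloud(c):  # pinhole cameras
    v,u=np.mgrid[:480,:640]; d,o=dirs(c,np.c_[u.ravel(),v.ravel()]); return (o+d*c["range_z"].reshape(-1,1)).reshape(480,640,3)
def proj(c,X,fish=False):
    p=np.atleast_2d(X)@c["R"].T+c["t"]; K=c["mtx"]
    if fish:
        r=np.hypot(p[:,0],p[:,1]); th=np.arctan2(r,p[:,2]); q=p[:,:2]/np.maximum(r,1e-9)[:,None]*th[:,None]
    else: q=p[:,:2]/p[:,2:]
    return q*[K[0,0],K[1,1]]+[K[0,2],K[1,2]]
E
python3 - <<'E'
from h import *
c=load("top0.npz"); P=cloud(c)
def rep(n,u0,u1,v0,v1,lo,hi):
    q=P[v0:v1,u0:u1].reshape(-1,3); q=q[(q[:,2]>lo)&(q[:,2]<hi)]
    print(n,len(q),q.mean(0).round(4),q[:,2].max().round(4) if len(q) else 0)
    return q
q=rep("knob top",364,396,258,290,.035,.06)
w=np.linalg.eigh(np.cov(q[:,:2].T))[1][:,1]; print("bar axis deg",np.degrees(np.arctan2(w[1],w[0])))
rep("knob all",364,396,258,290,.008,.06)
rep("shaft",238,258,264,288,.112,.14)
rep("other",165,203,262,292,.14,.18)
rep("panel",230,270,264,290,.09,.111)
g=c["color"][258:290,364:396].astype(int).min(2); m=np.argwhere(g>110)
print("white",m.mean(0)+[258,364],len(m)); print(onplane(c,m[:,::-1]+[364,258],.046).mean(0))
for n,uv in dict(line=(386,267)).items(): print(onplane(c,[uv],.046))
# fan edges
m=P[...,2]; f=P[(m>.1)&(m<.116)]; f=f[(f[:,1]>0)]; print("fan",f.min(0),f.max(0),np.median(f,0))
r=cv2.minAreaRect(f[:,:2].astype(np.float32)); print(r)
w=eyes.capture("wrist"); np.savez("wrist0.npz",**w); print(w["mtx"],w["R"].round(3),w["t"])
cc=-w["R"].T@w["t"]; s=status.state(); T=Rn.from_quat(s["tool_rot"]); print("cam in tool",T.inv().apply(cc-s["eef_pos"]), (T.inv().as_matrix()@w["R"].T).round(3)); print(T.as_matrix().round(3))
top=cv2.resize(c["color"][250:330,225:445,::-1],None,fx=3.6,fy=3.6,interpolation=cv2.INTER_CUBIC); cv2.imwrite("pics/zoom.png",top)
E
```

```text
knob top 124 [ 0.526  -0.2251  0.0451] 0.0504
bar axis deg 131.5626559065909
knob all 311 [ 0.5261 -0.2246  0.0295] 0.0504
shaft 33 [0.5127 0.0916 0.1272] 0.1309
other 191 [0.5142 0.2298 0.1576] 0.1653
panel 1000 [0.5148 0.0848 0.105 ] 0.1103
white [268.5 384.5] 4
[ 0.5347296  -0.23502055  0.046     ]
[[ 0.53834168 -0.23881018  0.046     ]]
fan [0.4677408  0.01465482 0.10000414] [0.82288322 0.30961715 0.11599742] [0.64189215 0.15784412 0.10563216]
((0.645341157913208, 0.16202165186405182), (0.35504958033561707, 0.2949908971786499), 0.06042816489934921)
[[371.64829954   0.         317.35932015]
 [  0.         371.64829954 248.41421603]
 [  0.           0.           1.        ]] [[ 0.272  0.962 -0.001]
 [ 0.91  -0.257  0.326]
 [ 0.314 -0.09  -0.945]] [-0.54970096 -0.04319399  0.38081501]
cam in tool [ 0.08355643  0.00027161 -0.16950278] [[ 0.    -0.945 -0.327]
 [ 1.     0.     0.   ]
 [-0.    -0.327  0.945]]
[[-0.962  0.272 -0.001]
 [ 0.272  0.962 -0.001]
 [ 0.    -0.001 -1.   ]]
```

View pics/zoom.png

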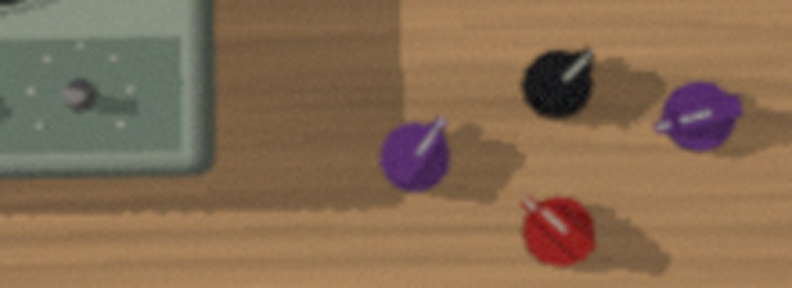

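The zoom shows the black knob at about (557,84), with its line and nose pointing up-right, which is world +x, −y at about −48°. The grey shaft is at about (79,95); its flat can't be resolved from here, so I'll move the wrist camera over it.

```bash
python3 -m crank '[{"slide":[-18,-12,0],"delta_rot":[0,0,0],"hand":0},{"slide":[-36,-25,0],"delta_rot":[0,0,0],"hand":0},{"slide":[-36,-25,0],"delta_rot":[0,0,0],"hand":0},{"slide":[-36,-25,0],"delta_rot":[0,0,0],"hand":0},{"slide":[-36,-25,0],"delta_rot":[0,0,0],"hand":0},{"slide":[-36,-25,0],"delta_rot":[0,0,0],"hand":0},{"slide":[-36,-25,0],"delta_rot":[0,0,0],"hand":0},{"slide":[-36,-25,0],"delta_rot":[0,0,0],"hand":0},{"slide":[-36,-25,0],"delta_rot":[0,0,0],"hand":0},{"slide":[-36,-25,0],"delta_rot":[0,0,0],"hand":0},{"slide":[-36,-25,0],"delta_rot":[0,0,0],"hand":0},{"slide":[-36,-25,0],"delta_rot":[0,0,0],"hand":0},{"slide":[-36,-24,0],"delta_rot":[0,0,0],"hand":0},{"slide":[-18,-12,0],"delta_rot":[0,0,0],"hand":0},{"slide":[0,0,0],"delta_rot":[0,0,0],"hand":0}]'
python3 - <<'E'
from h import *
w=eyes.capture("wrist"); np.savez("wrist1.npz",**w)
print(status.state()["eef_pos"])
uv=proj(w,[.5127,.0916,.129],True)[0]; print(uv)
u,v=uv.astype(int); cv2.imwrite("pics/w1.png",cv2.resize(w["color"][max(v-70,0):v+70,max(u-95,0):u+95,::-1],None,fx=4,fy=4,interpolation=cv2.INTER_CUBIC)); print(u-95,v-70)
E
```

```text
t: 1.65
eef_pos: [0.5138, 0.0884, 0.204]
tool_rot: [0.139, 0.99, -0.0, -0.0]
contact_force: [0.6, 0.9, -0.7]
width: 0.0857
gripper_force: 0.0
[0.51241547 0.08991031 0.20397211]
[320.79473941 244.42069674]
225 174
```

View pics/w1.png

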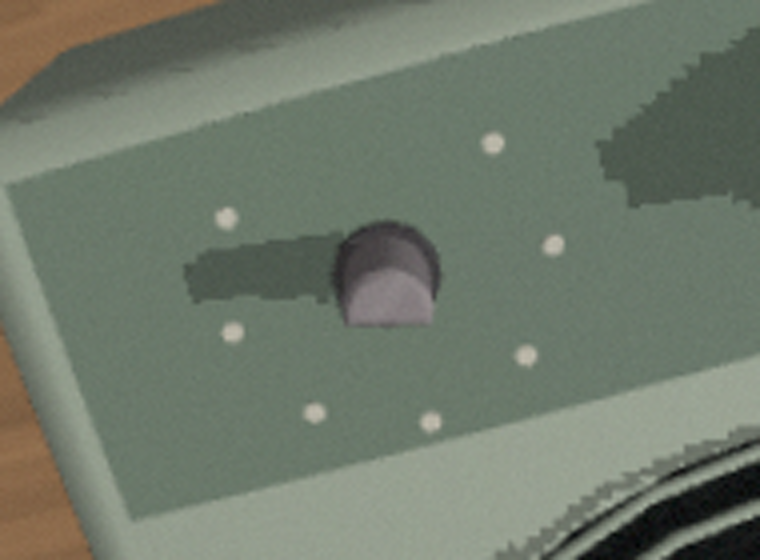

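The wrist crop (origin at pixel (225,174), 4×) shows the D-face at about (388,298) in the crop. Its flat is the bottom edge, running from (347,324) to (433,324), so it faces image-down. I'll fit the outline on the plane z = 0.129.

```bash
cat > shaft.py <<'E'
from h import *
from scipy.optimize import least_squares
def shaft(w,seed):
    """top D face -> centre xy and flat direction (deg) in world"""
    u,v=np.round(seed).astype(int); x0,y0=u-22,v-22; k=8
    g=cv2.resize(cv2.cvtColor(w["color"],cv2.COLOR_RGB2LAB)[y0:y0+44,x0:x0+44],None,fx=k,fy=k,interpolation=cv2.INTER_CUBIC)
    rd=g[...,1].astype(float)-128; L=g[...,0].astype(float)
    sel=rd>-2
    t,_=cv2.threshold(L[sel].astype(np.uint8).reshape(-1,1),0,255,cv2.THRESH_OTSU)
    m=(sel&(L>t)).astype(np.uint8); m=cv2.morphologyEx(m,cv2.MORPH_OPEN,np.ones((9,9)))
    cs=max(cv2.findContours(m,cv2.RETR_EXTERNAL,cv2.CHAIN_APPROX_NONE)[0],key=cv2.contourArea)[:,0]
    uv=(cs+.5)/k-.5+[x0,y0]; X=onplane(w,uv,.129,True)[:,:2]
    def f(p):
        d=X-p[:2]; n=np.array([np.cos(p[2]),np.sin(p[2])])
        # signed distance to D: max(circle, half plane)
        return np.maximum(np.linalg.norm(d,axis=1)-p[3], d@n-p[4])
    c0=X.mean(0); best=min((least_squares(f,[*c0,a,.0075,.0025],loss="soft_l1",f_scale=3e-4) for a in np.arange(0,6.3,.5)),key=lambda r:r.cost)
    return best.x,m*255,np.sqrt(np.mean(best.fun**2))
E
python3 - <<'E'
from shaft import *
w=load("wrist1.npz"); p,m,r=shaft(w,(225+388/4,174+290/4)); cv2.imwrite("m.png",m)
print("centre",p[:2].round(4),"flat deg",np.degrees(p[2])%360,"r",p[3],"flat d",p[4],"rms",r)
s=status.state(); T=Rn.from_quat(s["tool_rot"]).as_matrix(); print(T.round(4).tolist(), s["eef_pos"])
a,b=onplane(w,[(225+347/4,174+324/4),(225+433/4,174+324/4)],.129,True); e=b-a; print("edge",e, "normal",np.degrees(np.arctan2(e[1],e[0]))+90)
# dist from tool axis line
dn=T[:,2]; h=(s["eef_pos"]+dn*((.129-s["eef_pos"][2])/dn[2])); print("tool axis at z=.129",h, "offset in tool xy (mm)",(T.T@(np.r_[p[:2],.129]-h))*1000)
E
```

```text
centre [0.5134 0.0916] flat deg 199.48443486085023 r 0.0080370903492154 flat d 0.0027908720474139567 rms 0.0008820715488068416
[[-0.9615, 0.2749, -0.0013], [0.2749, 0.9615, 0.0002], [0.0013, -0.0001, -1.0]] [0.51241547 0.08991031 0.20397211]
edge [4.15743929e-03 1.44870840e-02 5.55111512e-17] normal 163.98781382699303
tool axis at z=.129 [0.51231971 0.08992657 0.129     ] offset in tool xy (mm) [-5.56851348e-01  1.93220277e+00 -9.92585924e-04]
```

```bash
python3 - <<'E'
from h import *
w=load("wrist1.npz"); u0,v0=225+388//4,174+290//4
g=cv2.cvtColor(w["color"],cv2.COLOR_RGB2LAB).astype(int)
print(u0,v0)
print(g[v0-20:v0+14:1,u0-15:u0+16:2,0]); print(g[v0-20:v0+14:2,u0-15:u0+16:2,1]-128)
E
```

```text
322 246
[[128 123 125 127 123 123 126 126 126 126 124 124 127 127 128 124]
 [124 126 125 126 127 128 126 128 125 125 127 126 127 127 126 129]
 [126 126 126 124 125 128 121 116 125 126 126 125 125 126 126 128]
 [125 126 127 125 124 110  91  84  87 114 123 127 126 124 125 126]
 [127 124 128 125  97  80  70  61  58  88  97 119 126 126 123 126]
 [120 115 127 106  54  66  71  71  70  70  63 103 130 127 126 125]
 [105  98 119  66  62  66  71  71  70  67  71  81 123 127 126 124]
 [ 94  95  96  61  71  71  72  80  89  76  71  71 102 127 125 125]
 [ 94  90  51  75  70  72  73  77  93  97  80  66  83 127 126 125]
 [ 95  71  54  54  68  77  75  80  90 101 106  79  76 102 125 126]
 [ 93  72  50  61  70  76  75  76  91 101 105  94  70  84 125 123]
 [ 97  67  50  67  74  72  76  83  93  99 104 104  64  77 121 125]
 [ 93  54  51  70  71  73  77  80  93 100 106 111  84  77 122 126]
 [ 90  52  56  73  73  71  73  83  94  99 106 109  93  69 120 129]
 [ 85  52  57  72  74  72  80  89 101 103 106 110 107  69 121 124]
 [ 86  50  62  72  71  76  97 114 120 110 106 114 107  71 118 125]
 [ 76  47  66  72  8
[... 1626 characters left out ...]
   3   1   4   1   1  -8  -7]
 [ -5   0   1   2   1   2   2   2   1   3   2   3   1   1  -7  -8]
 [ -5   3   2   1   2   1   3   1   3   1   1   2   2   1  -6  -8]
 [ -5   0   2   4   3   2   3   3   3   2   4   3   2  -1  -6  -8]
 [ -7  -1   2   3   4   3   3   4   2   3   2   3   4   2  -6  -8]
 [ -8  -3   1   2   3   2   3   3   1   2   4   3   2   0  -7  -9]
 [ -8  -5   2   3   3   3   4   4   3   3   3   3   4  -2  -7  -7]
 [ -8  -8   2   3   3   2   3   3   3   4   2   3   3  -4  -8  -7]
 [ -9  -8   1   2   2   2   2   2   3   1   1   1   1  -6  -9  -9]
 [ -9  -9  -8  -8  -8  -9  -8  -7  -8  -8  -9  -8  -8  -8  -8  -9]
 [ -8  -8  -9  -8  -8  -9  -8  -8  -8  -9  -9  -9  -8  -8  -9  -8]]
```

```bash
cat > shaft.py <<'E'
from h import *
def shaft(w,seed,z=.129):
    """seed: pixel near D face. bottom (flat) edge from the a-channel; returns centre xy, flat normal deg, chord mm"""
    u0,v0=np.round(seed).astype(int)-20; k=8
    a=cv2.GaussianBlur(cv2.cvtColor(w["color"],cv2.COLOR_RGB2LAB)[...,1],(0,0),.6)[v0:v0+40,u0:u0+40].astype(np.float32)-128
    m=cv2.resize(a,None,fx=k,fy=k,interpolation=cv2.INTER_CUBIC)>-3
    px=lambda q:(np.asarray(q,float)+.5)/k-.5+[u0,v0]
    c=int(20*k); cols=np.arange(c-7*k,c+8*k)
    bot=np.array([[x,np.flatnonzero(m[:,x]).max()+.5] for x in cols]); B=onplane(w,px(bot),z,True)[:,:2]
    vx,vy,x,y=cv2.fitLine(B.astype(np.float32),cv2.DIST_HUBER,0,.01,.01).ravel(); t=np.array([vx,vy]); q=np.array([x,y])
    yb=int(np.median(bot[:,1]))
    mids=[];ch=[]
    for r in range(yb-2*k,yb-int(.8*k)):
        xs=np.flatnonzero(m[r]); l,rr=onplane(w,px([[xs.min()-.5,r],[xs.max()+.5,r]]),z,True)[:,:2]; mids.append((l+rr)/2); ch.append(np.linalg.norm(l-rr))
    mid=q+t*((np.mean(mids,0)-q)@t)
    n=np.array([-t[1],t[0]]); up=onplane(w,[[u0+20,v0+10]],z,True)[0,:2]-mid
    if n@up>0:n=-n
    return mid-.0025*n,np.degrees(np.arctan2(n[1],n[0])),np.mean(ch)*1e3
E
python3 - <<'E'
from shaft import *
w=load("wrist1.npz"); c,a,ch=shaft(w,(322,248)); print(c.round(4),a,ch)
E
```

```text
[0.518  0.0906] -14.4179325 15.479806756479244
```

The corrected fit puts the flat's normal at about −14.4° with a 15.5 mm chord (15.2 expected). So the current tool yaw is nearly the one I need for the final fit. I'll move over the knob with the tool yawed to its bar and measure with the same camera at the same range, so calibration bias cancels.

```bash
python3 -m crank '[{"slide":[-6,-19,0],"delta_rot":[0,0,0],"hand":0},{"slide":[-13,-38,0],"delta_rot":[0,0,0],"hand":0},{"slide":[-13,-38,0],"delta_rot":[0,0,0],"hand":0},{"slide":[-13,-38,0],"delta_rot":[0,0,0],"hand":0},{"slide":[-13,-38,0],"delta_rot":[0,0,0],"hand":0},{"slide":[-13,-38,0],"delta_rot":[0,0,0],"hand":0},{"slide":[-13,-38,0],"delta_rot":[0,0,0],"hand":0},{"slide":[-10,-33,0],"delta_rot":[0,0,0],"hand":0},{"slide":[-6,-19,0],"delta_rot":[0,0,0],"hand":0},{"slide":[0,0,20],"delta_rot":[0,0,0.14],"hand":0},{"slide":[0,0,20],"delta_rot":[0,0,0.14],"hand":0},{"slide":[0,0,21],"delta_rot":[0,0,0.14],"hand":0},{"slide":[0,0,21],"delta_rot":[0,0,0.14],"hand":0},{"slide":[0,0,0],"delta_rot":[0,0,0],"hand":0},{"slide":[0,0,0],"delta_rot":[0,0,0],"hand":0}]'
python3 - <<'E'
from h import *
w=eyes.capture("wrist"); np.savez("wrist2.npz",**w)
s=status.state();T=Rn.from_quat(s["tool_rot"]).as_matrix(); print(s["eef_pos"],T.round(4).tolist(),s["joints"])
uv=proj(w,[.526,-.225,.046],True)[0]; print(uv)
u,v=uv.astype(int); cv2.imwrite("pics/w2.png",cv2.resize(w["color"][max(v-75,0):v+75,max(u-100,0):u+100,::-1],None,fx=4,fy=4,interpolation=cv2.INTER_CUBIC)); print(u-100,v-75)
E
```

```text
t: 3.2
eef_pos: [0.5269, -0.2226, 0.1228]
tool_rot: [0.404, 0.915, 0.0, -0.0]
contact_force: [0.6, -0.3, 0.3]
width: 0.0855
gripper_force: 0.0
[ 0.52748836 -0.2233108   0.1236637 ] [[-0.6738, 0.7389, 0.0009], [0.7389, 0.6738, -0.0004], [-0.0009, 0.0004, -1.0]] [-5.95266271e-01  3.63469524e-01  1.59469247e+00  2.18356808e-04
  1.18242252e+00 -1.33472678e+00]
[312.93693497 248.26090403]
212 173
```

View pics/w2.png

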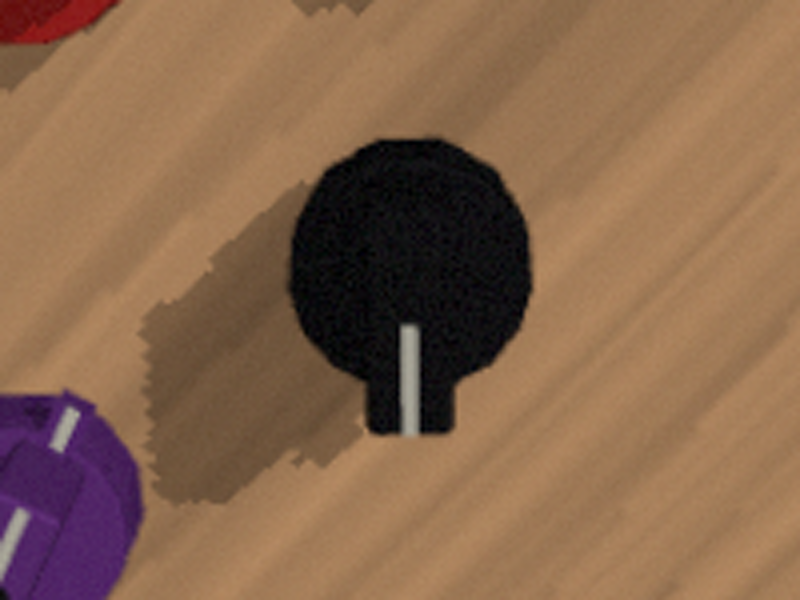

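The crop (origin (212,173), 4×) shows the knob with its pointer straight down the image, so the yaw is already right. The white line runs at x≈410 from y≈323 to 437, and the skirt spans x 290–533 with its top at y≈138. I'll project the known shape to tie these edges to heights.

```bash
cat > knob.py <<'E'
from h import *
from scipy.optimize import least_squares
def knob(w,base,guess):
    """convex-silhouette edges of the known knob; base = height of the underside. returns x,y,yaw(deg)"""
    g=w["color"].max(2).astype(np.uint8)
    c0=proj(w,[*guess[:2],base+.02],True)[0]; u0,v0=np.round(c0).astype(int)-50
    k=6; G=cv2.resize(g[v0:v0+100,u0:u0+100],None,fx=k,fy=k,interpolation=cv2.INTER_CUBIC)
    m=(G<45).astype(np.uint8)
    cs=max(cv2.findContours(m,cv2.RETR_EXTERNAL,cv2.CHAIN_APPROX_NONE)[0],key=cv2.contourArea)[:,0]
    return (cs+.5)/k-.5+[u0,v0]
E
python3 - <<'E'
from knob import *
w=load("wrist2.npz"); uv=knob(w,0,(.526,-.225))
off=np.array([212,173])
print("silhouette u",uv[:,0].min(),uv[:,0].max(),"v",uv[:,1].min(),uv[:,1].max())
c=np.array([.526,-.225]); a=np.radians(-47.6); X=np.array([np.cos(a),np.sin(a)]); Y=np.array([-X[1],X[0]])
def at(x,y,z): return proj(w,[*(c+x*X+y*Y),z],True)[0].round(2)
for n,p in dict(skirtback0=(-.024,0,0),skirtback20=(-.024,0,.02),sideL20=(0,.024,.02),sideR20=(0,-.024,.02),sideL0=(0,.024,0),barfront46=(.022,0,.046),barfront20=(.022,0,.02),nose20=(.032,0,.02),nose0=(.032,0,0),barcorner=(.022,.008,.046),linestart=(0,0,.046)).items(): print(n,at(*p))
# white line
g=w["color"].min(2); s=g[240:290,295:335]; ys,xs=np.nonzero(s>110); m=(np.abs(xs+295-314.5)<6); 
print("white u",(xs[m]+295).mean(),"v",ys[m].min()+240,ys[m].max()+240)
col=w["color"][248:292,314].max(1); print(col)
print(np.c_[np.arange(240,290,4),[ (lambda q:(q.min(),q.max()))(uv[np.abs(uv[:,1]-v)<.3][:,0]) for v in range(240,280,4)]+[(0,0)]*3])
E
```

```text
silhouette u 283.9166666666667 344.0833333333333 v 207.58333333333334 280.9166666666667
skirtback0 [313.46 201.3 ]
skirtback20 [313.2  206.72]
sideL20 [344.5  237.27]
sideR20 [282.15 237.29]
sideL0 [342.79 230.03]
barfront46 [313.06 277.07]
barfront20 [313.39 263.95]
nose20 [313.44 275.62]
nose0 [313.66 266.32]
barcorner [324.14 277.06]
linestart [312.94 248.26]
white u 313.92857142857144 v 255 281
[ 24  17  10  10  18  31 109 166 167 166 168 167 167 167 168 166 169 167
 167 169 166 167 166 166 166 167 168 170 165 168 165 165 169 163 162 161
 163 161 162 162 162 163 165 165]
[[240.         284.41666667 343.58333333]
 [244.         283.91666667 344.08333333]
 [248.         285.08333333 343.25      ]
 [252.         286.25       342.08333333]
 [256.         287.75       339.91666667]
 [260.         291.41666667 336.75      ]
 [264.         294.75       332.91666667]
 [268.         302.58333333 325.75      ]
 [272.         303.41666667 324.25      ]
 [276.         303.58333333 324.25      ]
 [280.           0.           0.        ]
 [284.           0.           0.        ]
 [288.           0.           0.        ]]
```

The wrist view puts both the shaft and the knob about 4 mm further along −tool x than the other cameras do. That is a common bias, so it cancels. The wrist depth image can separate the bar top and skirt cleanly, so I'll use it for both.

```bash
cat >> h.py <<'E'
def wcloud(w):
    v,u=np.mgrid[:480,:640]; uv=np.c_[u.ravel(),v.ravel()]; d,o=dirs(w,uv,True)
    dz=d@w["R"][2]; return (o+d/dz[:,None]*w["range_z"].reshape(-1,1)).reshape(480,640,3)
E
python3 - <<'E'
from h import *
def tool(P,eef,T): return (P-eef)@T*1000
s=status.state(); T2=Rn.from_quat(s["tool_rot"]).as_matrix(); e2=s["eef_pos"]
T1=np.array([[-0.9615,0.2749,-0.0013],[0.2749,0.9615,0.0002],[0.0013,-0.0001,-1.0]]); e1=np.array([0.51241547,0.08991031,0.20397211])
w=load("wrist2.npz"); P=wcloud(w); t=tool(P,e2,T2)
cnt=P[190:300,270:360]; b=t[190:300,270:360]
print("counter z",np.median(P[300:330,330:400,2]))
for lo,hi in((.035,.055),(.012,.027)):
    q=b[(cnt[...,2]>lo)&(cnt[...,2]<hi)]; print(len(q),"z",np.median(q[:,2]),"x",np.percentile(q[:,0],[0,1,5,50,95,99,100]).round(1),"y",np.percentile(q[:,1],[0,1,5,50,95,99,100]).round(1))
    if lo>.03:
        r=cv2.minAreaRect(q[:,:2].astype(np.float32)); print(r)
    else:
        print(cv2.minEnclosingCircle(q[:,:2].astype(np.float32)))
w=load("wrist1.npz"); P=wcloud(w); t=tool(P,e1,T1)
cnt=P[225:275,295:350]; b=t[225:275,295:350]
print("panel z",np.median(P[270:290,320:340,2]))
q=b[(cnt[...,2]>.1235)&(cnt[...,2]<.135)]; print(len(q),"z",np.median(q[:,2]),"x",np.percentile(q[:,0],[0,1,5,50,95,99,100]).round(1),"y",np.percentile(q[:,1],[0,1,5,50,95,99,100]).round(1))
m=((cnt[...,2]>.1235)&(cnt[...,2]<.135)); print("v rows",np.flatnonzero(m.any(1))[[0,-1]]+225,"u",np.flatnonzero(m.any(0))[[0,-1]]+295)
E
```

```text
counter z 0.00027852255647531354
1404 z 77.53151246332398 x [-26.2 -25.1 -22.8  -1.7  17.4  18.1  18.3] y [-9.6 -9.4 -8.7 -1.5  5.6  6.3  6.4]
((-3.9202346801757812, -1.629201889038086), (15.99250602722168, 44.537899017333984), 89.77893829345703)
1689 z 103.4388932558123 x [-25.  -23.2 -19.7  -0.8  18.   19.3  19.8] y [-25.9 -24.  -21.8  -0.2  18.4  20.6  21.5]
((-3.869342565536499, -1.8153269290924072), 24.25835418701172)
panel z 0.10551530697129044
322 z 74.99313955962532 x [-8.3 -8.2 -7.9 -2.6  2.1  2.4  2.7] y [-5.2 -5.1 -4.4  1.9  8.9  9.6  9.7]
v rows [239 255] u [311 332]
```

The depth data fits well: the bar rectangle (44.5×16 mm) and the skirt circle (r 24.3) share the centre (−3.9, −1.7) mm in the tool frame, with a yaw error of 0.2°. Allowing for the shared bias of about (−3.9, +0.5), the knob is really about 2 mm along −y. I'll part-close the fingers, descend and grip.

```bash
python3 -m crank '[{"slide":[0,-2,10],"delta_rot":[0,0,0],"hand":100},{"slide":[0,0,20],"delta_rot":[0,0,0],"hand":100},{"slide":[0,0,20],"delta_rot":[0,0,0],"hand":100},{"slide":[0,0,20],"delta_rot":[0,0,0],"hand":100},{"slide":[0,0,10],"delta_rot":[0,0,0],"hand":100},{"slide":[0,0,0],"delta_rot":[0,0,0],"hand":100},{"slide":[0,0,0],"delta_rot":[0,0,0],"hand":100}]'
python3 - <<'E'
from h import *
z=[]
for i in range(4):
    w=eyes.capture("wrist"); s=status.state(); z.append(s["eef_pos"]); cc=-w["R"].T@w["t"]; print(s["eef_pos"].round(4),cc.round(4),s["joints"][:3].round(5))
np.savez("wrist3.npz",**w)
E
```

```text
t: 3.95
eef_pos: [0.5259, -0.2256, 0.0433]
tool_rot: [0.406, 0.914, -0.0, 0.0]
contact_force: [-0.1, 0.5, 0.0]
width: 0.0519
gripper_force: 0.0
[ 0.5262 -0.2258  0.0437] [ 0.47   -0.1629  0.2128] [-0.60013  0.45092  1.6825 ]
[ 0.5263 -0.2259  0.0438] [ 0.4702 -0.163   0.2131] [-0.6001   0.45071  1.68247]
[ 0.5262 -0.2258  0.0438] [ 0.4702 -0.163   0.2132] [-0.60007  0.45068  1.68258]
[ 0.5261 -0.2258  0.0437] [ 0.4702 -0.163   0.2132] [-0.60008  0.45069  1.6828 ]
```

```bash
python3 -m crank '[{"slide":[0,0,12],"delta_rot":[0,0,0],"hand":100},{"slide":[0,0,9],"delta_rot":[0,0,0],"hand":100},{"slide":[0,0,0],"delta_rot":[0,0,0],"hand":160},{"slide":[0,0,0],"delta_rot":[0,0,0],"hand":255},{"slide":[0,0,0],"delta_rot":[0,0,0],"hand":255},{"slide":[0,0,0],"delta_rot":[0,0,0],"hand":255},{"slide":[0,0,0],"delta_rot":[0,0,0],"hand":255},{"slide":[0,0,0],"delta_rot":[0,0,0],"hand":255},{"slide":[0,0,0],"delta_rot":[0,0,0],"hand":255}]'
```

```text
t: 5.05
eef_pos: [0.5255, -0.2253, 0.0217]
tool_rot: [0.406, 0.914, -0.0, 0.0]
contact_force: [0.4, 0.5, 0.2]
width: -0.0
gripper_force: 0.0
```

The fingers shut on nothing, so I need to look.

```bash
python3 - <<'E'
from h import *
w=eyes.capture("wrist"); np.savez("wrist4.npz",**w)
t=eyes.capture("scene"); np.savez("scene4.npz",**t)
a=cv2.resize(w["color"][150:400,170:470,::-1],(480,400)); 
u,v=proj(t,[.526,-.225,.03])[0].astype(int); print(u,v)
b=cv2.resize(t["color"][v-50:v+50,u-38:u+38,::-1],(304,400),interpolation=cv2.INTER_CUBIC)
cv2.imwrite("pics/w4.png",np.hstack([a,b])); s=status.state(); print(s["eef_pos"],s["width"])
E
```

```text
250 285
[ 0.5254345  -0.22531601  0.02169447] -0.00018937264596108932
```

View pics/w4.png

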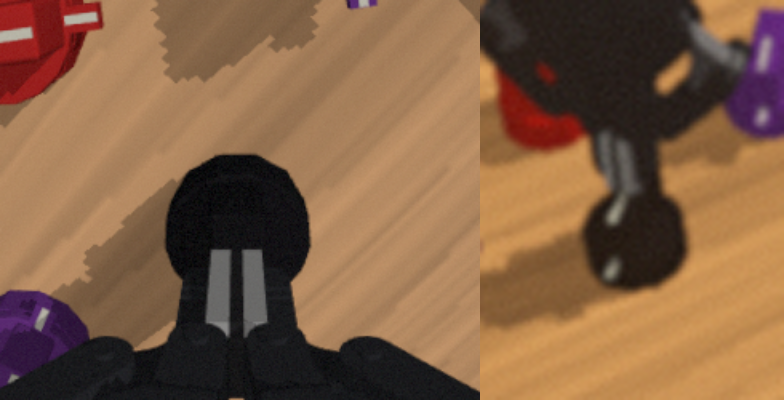

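The wrist view (left) shows the shut fingertips at about (237,250), apparently on the near side of or above the knob at (238,225). The scene view (right) has them above the knob's white line. I'll use depth to place both.

```bash
python3 - <<'E'
from h import *
s=status.state(); T=Rn.from_quat(s["tool_rot"]).as_matrix(); e=s["eef_pos"]
w=load("wrist4.npz"); P=wcloud(w); t=(P-e)@T*1000
print("column u=317 tool x,z & 314, 309")
for u in (309,317,326):
    print(u,[(v,*t[v,u,[0,2]].round(0).astype(int)) for v in range(240,352,6)])
print("row: width of light pads")
print([(u,*t[325,u].round(0).astype(int)) for u in range(285,350,5)])
c=load("scene4.npz"); Q=cloud(c); tt=(Q-e)@T*1000
for v in range(245,300,5): print(v,[(tuple(tt[v,u].round(0).astype(int))) for u in range(238,262,4)])
E
```

```text
column u=317 tool x,z & 314, 309
309 [(240, np.int64(23), np.int64(21)), (246, np.int64(19), np.int64(21)), (252, np.int64(19), np.int64(12)), (258, np.int64(20), np.int64(1)), (264, np.int64(18), np.int64(-1)), (270, np.int64(18), np.int64(-9)), (276, np.int64(17), np.int64(-16)), (282, np.int64(18), np.int64(-23)), (288, np.int64(15), np.int64(-24)), (294, np.int64(13), np.int64(-24)), (300, np.int64(10), np.int64(-24)), (306, np.int64(10), np.int64(-31)), (312, np.int64(10), np.int64(-36)), (318, np.int64(11), np.int64(-42)), (324, np.int64(10), np.int64(-46)), (330, np.int64(11), np.int64(-51)), (336, np.int64(11), np.int64(-55)), (342, np.int64(11), np.int64(-59)), (348, np.int64(10), np.int64(-62))]
317 [(240, np.int64(22), np.int64(22)), (246, np.int64(19), np.int64(21)), (252, np.int64(19), np.int64(12)), (258, np.int64(20), np.int64(2)), (264, np.int64(18), np.int64(-3)), (270, np.int64(17), np.int64(-8)), (276, np.int64(17), np.int64(-14)), (282, np.int64(18), np.int64(-23)), (288, np.int64(16), np.int64(-25)), (294, np.int64(13), np.int64(-25)), (300, np.int64(9), np.int64
[... 3989 characters left out ...]
int64(-2), np.int64(-25)), (np.int64(-11), np.int64(5), np.int64(-24)), (np.int64(1), np.int64(7), np.int64(-11)), (np.int64(11), np.int64(10), np.int64(-1))]
290 [(np.int64(-8), np.int64(-23), np.int64(2)), (np.int64(-25), np.int64(-5), np.int64(-24)), (np.int64(-25), np.int64(3), np.int64(-26)), (np.int64(-18), np.int64(7), np.int64(-19)), (np.int64(-2), np.int64(7), np.int64(-1)), (np.int64(3), np.int64(13), np.int64(3))]
295 [(np.int64(-20), np.int64(-17), np.int64(0)), (np.int64(-28), np.int64(-5), np.int64(-12)), (np.int64(-24), np.int64(1), np.int64(-10)), (np.int64(-21), np.int64(7), np.int64(-8)), (np.int64(-11), np.int64(10), np.int64(2)), (np.int64(-8), np.int64(17), np.int64(4))]
```

Both depth views agree: the shut pads end at the bar's top, about 24 mm behind the reported TCP, and there is no contact force. I'll lift a little and measure where the tips really are.

```bash
python3 -m crank '[{"slide":[0,0,-20],"delta_rot":[0,0,0],"hand":255},{"slide":[0,0,-20],"delta_rot":[0,0,0],"hand":255},{"slide":[0,0,0],"delta_rot":[0,0,0],"hand":255},{"slide":[0,0,0],"delta_rot":[0,0,0],"hand":255}]'
python3 - <<'E'
from h import *
w=eyes.capture("wrist"); np.savez("wrist5.npz",**w)
t=eyes.capture("scene"); np.savez("scene5.npz",**t)
s=status.state(); T=Rn.from_quat(s["tool_rot"]).as_matrix(); e=s["eef_pos"]; print(e)
W=(wcloud(w)-e)@T*1000
for u in (305,309,313,317,322,326): print(u,[(v,*map(int,W[v,u])) for v in range(262,330,6)])
Q=(cloud(t)-e)@T*1000; m=(np.abs(Q[...,0])<14)&(np.abs(Q[...,1])<20)&(Q[...,2]>-60)&(Q[...,2]<30)
for z in range(-50,30,5):
    q=Q[m&(np.abs(Q[...,2]-z)<2.5)]; print(z,len(q),q[:,:2].min(0).round() if len(q) else '',q[:,:2].max(0).round() if len(q) else '')
E
```

```text
t: 5.55
eef_pos: [0.5256, -0.2254, 0.0618]
tool_rot: [0.406, 0.914, -0.0, 0.0]
contact_force: [-0.5, -0.2, 0.0]
width: -0.0
gripper_force: 0.0
[ 0.52479578 -0.22483386  0.06068075]
305 [(262, 11, -5, 14), (268, 7, -5, 13), (274, 4, -5, 14), (280, 0, -5, 15), (286, -2, -5, 13), (292, -6, -5, 13), (298, -10, -5, 15), (304, -14, -5, 14), (310, 8, -4, -34), (316, 9, -4, -39), (322, 9, -3, -44), (328, 9, -3, -50)]
309 [(262, 11, -3, 13), (268, 7, -3, 15), (274, 3, -3, 15), (280, 0, -3, 15), (286, -2, -3, 13), (292, -6, -3, 13), (298, -9, -3, 13), (304, -14, -3, 14), (310, 8, -2, -34), (316, 9, -2, -41), (322, 10, -2, -46), (328, 9, -2, -50)]
313 [(262, 11, -1, 13), (268, 8, -1, 13), (274, 4, -1, 14), (280, 0, -1, 14), (286, -3, -1, 14), (292, -6, -1, 13), (298, -10, -1, 14), (304, -14, -1, 14), (310, 9, 0, -35), (316, 9, 0, -40), (322, 9, 0, -44), (328, 10, 0, -51)]
317 [(262, 11, 0, 14), (268, 7, 0, 14), (274, 4, 0, 14), (280, 0, 0, 14), (286, -2, 0, 12), (292, -6, 0, 13), (298, -10, 0, 14), (304, -13, 0, 14), (310, 9, 0, -34), (316, 9, 0, -40), (322, 9, 0, -45), (328, 9, 0, -50)]
322 [(262, 11, 3, 13), (268, 7, 3, 15), (274, 4, 3, 15), (280, 0, 3, 14), (286, -2, 3, 13), (292, -6, 3, 13), (298, -9, 3, 13), (304, -14, 3, 14), (310, 9, 2, -35), (316, 9, 2, -40), (322, 10, 2, -46), (328, 9, 2, -50)]
326 [(262, 11, 5, 14), (268, 8, 5, 13), (274, 4, 5, 15), (280, 0, 5, 15), (286, -2, 5, 14), (292, -6, 5, 14), (298, -10, 5, 15), (304, -13, 5, 13), (310, 9, 4, -35), (316, 10, 4, -41), (322, 9, 4, -45), (328, 9, 4, -49)]
-50 35 [-13. -14.] [ 1. 13.]
-45 35 [-14. -14.] [ 6. 13.]
-40 33 [-13. -15.] [ 4. 13.]
-35 20 [-14. -14.] [-7. 11.]
-30 12 [-12.  -7.] [-4.  9.]
-25 0  
-20 0  
-15 0  
-10 0  
-5 0  
0 0  
5 0  
10 8 [-14.  -3.] [5. 6.]
15 92 [-14.  -9.] [13.  8.]
20 14 [-13.  -8.] [13.  8.]
25 13 [-10.   6.] [14.  9.]
```

The tips actually end about 31 mm behind the reported TCP, and both cameras agree. The knob is also about 3 mm along −x from the pad centre. I'll reopen, shift, and descend the missing depth, watching the force.

```bash
python3 -m crank '[{"slide":[-3,0,0],"delta_rot":[0,0,0],"hand":100},{"slide":[0,0,0],"delta_rot":[0,0,0],"hand":100},{"slide":[0,0,0],"delta_rot":[0,0,0],"hand":100},{"slide":[0,0,15],"delta_rot":[0,0,0],"hand":100},{"slide":[0,0,15],"delta_rot":[0,0,0],"hand":100},{"slide":[0,0,15],"delta_rot":[0,0,0],"hand":100},{"slide":[0,0,10],"delta_rot":[0,0,0],"hand":100},{"slide":[0,0,8],"delta_rot":[0,0,0],"hand":100},{"slide":[0,0,5],"delta_rot":[0,0,0],"hand":100},{"slide":[0,0,0],"delta_rot":[0,0,0],"hand":100}]'
python3 - <<'E'
from h import *
w=load("wrist5.npz"); s=status.state(); T=Rn.from_quat(s["tool_rot"]).as_matrix(); print(s["eef_pos"])
e=np.array([.52479578,-.22483386,.06068075]); W=(wcloud(w)-e)@T*1000
for u in (309,325): print([(v,*map(int,W[v,u])) for v in range(304,312)])
t=eyes.capture("scene"); Q=cloud(t); q=(Q-s["eef_pos"])@T*1000
m=(np.abs(q[...,0])<15)&(np.abs(q[...,1])>22)&(np.abs(q[...,1])<50)&(q[...,2]<19)
p=q[m]; print("lowest finger pts (tool z, world z)",np.sort(p[:,2])[-8:].round(1),np.sort(Q[m][:,2])[:8].round(4))
E
```

```text
t: 6.65
eef_pos: [0.5272, -0.2273, -0.0069]
tool_rot: [0.406, 0.914, 0.0, -0.0]
contact_force: [-0.2, 0.9, -0.6]
width: 0.0513
gripper_force: 0.0
[ 0.527177   -0.22732601 -0.00692884]
[(304, -14, -3, 14), (305, -14, -3, 14), (306, 9, -2, -32), (307, 9, -2, -33), (308, 9, -2, -34), (309, 10, -2, -36), (310, 8, -2, -34), (311, 9, -2, -37)]
[(304, -14, 5, 15), (305, -14, 5, 13), (306, 9, 4, -32), (307, 9, 4, -33), (308, 9, 4, -34), (309, 10, 4, -35), (310, 9, 4, -36), (311, 9, 4, -36)]
lowest finger pts (tool z, world z) [-3.5 -3.5 -3.5 -3.5 -3.1 -3.1 -3.  -1.7] [-0.0053 -0.0039 -0.0038 -0.0038 -0.0034 -0.0034 -0.0034 -0.0034]
```

```bash
python3 -m crank '[{"slide":[0,0,0],"delta_rot":[0,0,0],"hand":160},{"slide":[0,0,0],"delta_rot":[0,0,0],"hand":255},{"slide":[0,0,0],"delta_rot":[0,0,0],"hand":255},{"slide":[0,0,0],"delta_rot":[0,0,0],"hand":255},{"slide":[0,0,0],"delta_rot":[0,0,0],"hand":255},{"slide":[0,0,0],"delta_rot":[0,0,0],"hand":255}]'
```

```text
t: 7.3
eef_pos: [0.528, -0.2279, -0.0057]
tool_rot: [0.406, 0.914, -0.0, 0.001]
contact_force: [-0.8, 0.1, 5.2]
width: 0.0153
gripper_force: 59.0
```

The knob is gripped (15.3 mm opening, 59 N). Next I lift it, carry it back with the yaw turned about −0.576, and stop with the shaft visible beside the knob.

```bash
python3 -m crank '[{"slide":[0,0,-10],"delta_rot":[0,0,0],"hand":255},{"slide":[0,0,-30],"delta_rot":[0,0,0],"hand":255},{"slide":[0,0,-40],"delta_rot":[0,0,0],"hand":255},{"slide":[0,0,-40],"delta_rot":[0,0,0],"hand":255},{"slide":[0,0,-40],"delta_rot":[0,0,0],"hand":255},{"slide":[0,0,-35],"delta_rot":[0,0,0],"hand":255},{"slide":[0,0,-16],"delta_rot":[0,0,-0.144],"hand":255},{"slide":[0,0,0],"delta_rot":[0,0,-0.144],"hand":255},{"slide":[0,0,0],"delta_rot":[0,0,-0.144],"hand":255},{"slide":[0,0,0],"delta_rot":[0,0,-0.144],"hand":255},{"slide":[0,0,0],"delta_rot":[0,0,0],"hand":255}]' && python3 -m crank '[{"slide":[5,19,0],"delta_rot":[0,0,0],"hand":255},{"slide":[10,38,0],"delta_rot":[0,0,0],"hand":255},{"slide":[11,38,0],"delta_rot":[0,0,0],"hand":255},{"slide":[11,38,0],"delta_rot":[0,0,0],"hand":255},{"slide":[11,38,0],"delta_rot":[0,0,0],"hand":255},{"slide":[11,38,0],"delta_rot":[0,0,0],"hand":255},{"slide":[11,38,0],"delta_rot":[0,0,0],"hand":255},{"slide":[10,35,0],"delta_rot":[0,0,0],"hand":255},{"slide":[5,19,0],"delta_rot":[0,0,0],"hand":255},{"slide":[0,0,0],"delta_rot":[0,0,0],"hand":255},{"slide":[0,0,0],"delta_rot":[0,0,0],"hand":255},{"slide":[0,0,0],"delta_rot":[0,0,0],"hand":255}]'
python3 - <<'E'
from h import *
w=eyes.capture("wrist"); s=status.state(); np.savez("wrist6.npz",**w,e=s["eef_pos"],q=s["tool_rot"])
cv2.imwrite("pics/w6.png",cv2.resize(w["color"][150:390,180:460,::-1],(700,600),interpolation=cv2.INTER_CUBIC))
E
```

```text
t: 8.4
eef_pos: [0.5271, -0.2272, 0.2047]
tool_rot: [0.129, 0.992, 0.0, -0.0]
contact_force: [-0.1, 0.1, -0.7]
width: 0.0151
gripper_force: 58.4
t: 9.6
eef_pos: [0.5224, 0.0847, 0.2046]
tool_rot: [0.13, 0.991, -0.0, -0.0]
contact_force: [-0.4, -0.8, 0.2]
width: 0.0149
gripper_force: 58.7
```

View pics/w6.png

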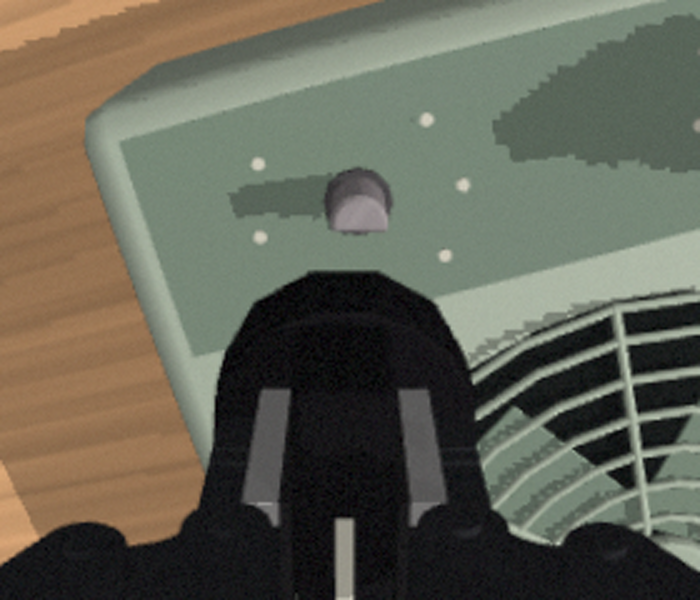

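The crop (origin (180,150), 2.5×) shows the knob held straight with its line at x≈345. The shaft's D is clear at about (358,212), with its flat edge at y≈232, and its flat faces the same way as the pointer. Now I'll measure both in the tool frame.

```bash
cat > rel.py <<'E'
from shaft import *
M=np.array([[0,-.945,-.327],[1,0,0],[0,-.327,.945]]); C=np.array([83.6,0.2,-169.5])
def tcoord(w):   # every pixel in nominal tool coordinates, mm, from the picture alone
    v,u=np.mgrid[:480,:640]; p=(np.c_[u.ravel(),v.ravel()]-w["mtx"][:2,2])/w["mtx"][0,0]; r=np.linalg.norm(p,axis=1)
    X=np.c_[p*(np.tan(r)/np.maximum(r,1e-9))[:,None],np.ones(len(p))]*w["range_z"].reshape(-1,1)*1000
    return (X@M.T+C).reshape(480,640,3)
def shaft_t(w,seed,eefz,span=20):
    """D face: pixels of depth near the tip -> extents in tool axes"""
    t=tcoord(w); u,v=np.round(seed).astype(int); b=t[v-span:v+span,u-span:u+span]
    z0=np.percentile(b[...,2][b[...,2]>0],50); q=b.reshape(-1,3); q=q[(q[:,2]>0)]
    tip=np.percentile(q[:,2],2); f=q[q[:,2]<tip+6]
    return f,tip
E
python3 - <<'E'
from rel import *
for n,seed in(("wrist1",(322,248)),("wrist6",(323,235))):
    w=load(n+".npz"); f,tip=shaft_t(w,seed,0)
    x=np.sort(f[:,0]); y=np.sort(f[:,1]); print(n,len(f),"tipz",np.median(f[:,2]).round(1),"x",np.percentile(f[:,0],[1,3,50,97,99]).round(2),"y",np.percentile(f[:,1],[1,3,97,99]).round(2))
    c,a,ch=shaft(w,seed); e=w.get("e",np.array([.51241547,.08991031,.20397211])); q=w.get("q",np.array([.139,.99,0,0])); R=Rn.from_quat(q).as_matrix()
    print(" edge fit: world",c.round(4),"normal",a.round(2),"chord",ch.round(1),"tool",((np.r_[c,.129]-e)@R*1000).round(2),"tool -x angle",np.degrees(np.arctan2(-R[1,0],-R[0,0])).round(2))
for n in("wrist2","wrist6"):
    w=load(n+".npz"); t=tcoord(w)[150:350,240:400].reshape(-1,3)
    if n=="wrist2": k=t[(np.abs(t[:,2]-77.5)<6)&(np.abs(t[:,0])<30)&(np.abs(t[:,1])<12)]
    else:
        k=t[(t[:,2]<-40)&(t[:,2]>-62)&(t[:,0]<35)&(t[:,0]>-20)&(np.abs(t[:,1])<8)]
        s=t[(t[:,2]<-14)&(t[:,2]>-33)&(np.abs(t[:,1])<30)&(t[:,0]>5)]
        print("skirt",len(s),"z",np.median(s[:,2]),"x99",np.percentile(s[:,0],[95,99,100]).round(2),"y",np.percentile(s[:,1],[0,1,99,100]).round(2))
        u,v=int(180+345/2.5),290
        print([(vv,*tcoord(w)[vv,316].round(1)) for vv in range(256,372,5)])
    print(n,len(k),"bar z",np.median(k[:,2]).round(1),"x",np.percentile(k[:,0],[1,50,99,100]).round(2),"y",np.percentile(k[:,1],[1,99]).round(2))
E
```

```text
wrist1 313 tipz 75.1 x [-6.35 -6.22 -0.86  4.02  4.19] y [-4.25 -3.57 10.2  10.49]
 edge fit: world [0.518  0.0906] normal -14.42 chord 15.5 tool [-5.16  2.16 74.97] tool -x angle -15.98
wrist6 320 tipz 75.7 x [ 3.01  3.2   8.16 13.36 13.5 ] y [-3.52 -2.82 11.05 11.75]
 edge fit: world [0.5183 0.0905] normal -12.73 chord 15.0 tool [ 5.6   4.82 75.58] tool -x angle -15.0
wrist2 1374 bar z 76.7 x [-26.51  -3.64  16.68  16.96] y [-10.03   5.67]
skirt 2658 z -25.55853900156383 x99 [22.37 22.63 22.99] y [-23.13 -21.52  21.93  23.51]
[(256, np.float64(-16.1), np.float64(-0.9), np.float64(100.6)), (261, np.float64(22.0), np.float64(-0.4), np.float64(-9.2)), (266, np.float64(22.4), np.float64(-0.4), np.float64(-16.5)), (271, np.float64(22.2), np.float64(-0.4), np.float64(-21.9)), (276, np.float64(21.5), np.float64(-0.4), np.float64(-25.5)), (281, np.float64(20.4), np.float64(-0.4), np.float64(-28.4)), (286, np.float64(20.7), np.float64(-0.3), np.float64(-34.0)), (291, np.float64(21.3), np.float64(-0.3), np.float64(-39.8)), (296, np.float64(20.6), np.float64(-0.3), np.float64(-42.7)), (301, n
[... 286 characters left out ...]
float64(-51.9)), (326, np.float64(12.9), np.float64(-0.3), np.float64(-52.0)), (331, np.float64(10.9), np.float64(-0.3), np.float64(-52.3)), (336, np.float64(7.9), np.float64(-0.3), np.float64(-51.0)), (341, np.float64(6.1), np.float64(-0.3), np.float64(-51.7)), (346, np.float64(4.1), np.float64(-0.3), np.float64(-52.2)), (351, np.float64(1.6), np.float64(-0.3), np.float64(-51.9)), (356, np.float64(-0.2), np.float64(-0.3), np.float64(-52.8)), (361, np.float64(-2.7), np.float64(-0.3), np.float64(-52.7)), (366, np.float64(-5.6), np.float64(-0.3), np.float64(-52.1)), (371, np.float64(-7.6), np.float64(-0.3), np.float64(-52.7))]
wrist6 2412 bar z -51.6 x [ 2.4  14.58 21.22 21.72] y [-7.68  7.82]
```

From the picture alone, the knob axis is at (−1.5, 0.1) and the shaft axis at (5.5, 4.1) mm in the tool frame. The gap from underside to tip is about 82 mm and the yaw is off by about 1–2°. I'll shift (+7, +4), trim the yaw and come down to about 20 mm above the tip.

```bash
python3 - <<'E'
from workcell import status
print(status.state()["eef_pos"].round(4))
E
python3 -m crank '[{"slide":[7,4,0],"delta_rot":[0,0,-0.02],"hand":255},{"slide":[0,0,0],"delta_rot":[0,0,0],"hand":255},{"slide":[0,0,15],"delta_rot":[0,0,0],"hand":255},{"slide":[0,0,20],"delta_rot":[0,0,0],"hand":255},{"slide":[0,0,15],"delta_rot":[0,0,0],"hand":255},{"slide":[0,0,10],"delta_rot":[0,0,0],"hand":255},{"slide":[0,0,0],"delta_rot":[0,0,0],"hand":255},{"slide":[0,0,0],"delta_rot":[0,0,0],"hand":255},{"slide":[0,0,0],"delta_rot":[0,0,0],"hand":255},{"slide":[0,0,0],"delta_rot":[0,0,0],"hand":255}]'
python3 - <<'E'
from rel import *
s=status.state(); print(s["eef_pos"].round(4),s["tool_rot"].round(4))
c=eyes.capture("scene"); P=cloud(c); o=-c["R"].T@c["t"]
uv=proj(c,[.5145,.091,.135])[0]; u,v=uv.astype(int); print(u,v)
cv2.imwrite("pics/s7.png",cv2.resize(c["color"][v-45:v+30,u-50:u+50,::-1],(800,600),interpolation=cv2.INTER_CUBIC)); np.savez("scene7.npz",**c)
E
```

```text
[0.5225 0.0844 0.2046]
t: 10.65
eef_pos: [0.5175, 0.0909, 0.1455]
tool_rot: [0.12, 0.993, 0.0, 0.001]
contact_force: [-0.1, 0.2, -0.7]
width: 0.0149
gripper_force: 58.6
[0.5175 0.0909 0.1455] [1.196e-01 9.928e-01 1.000e-04 8.000e-04]
388 179
```

View pics/s7.png

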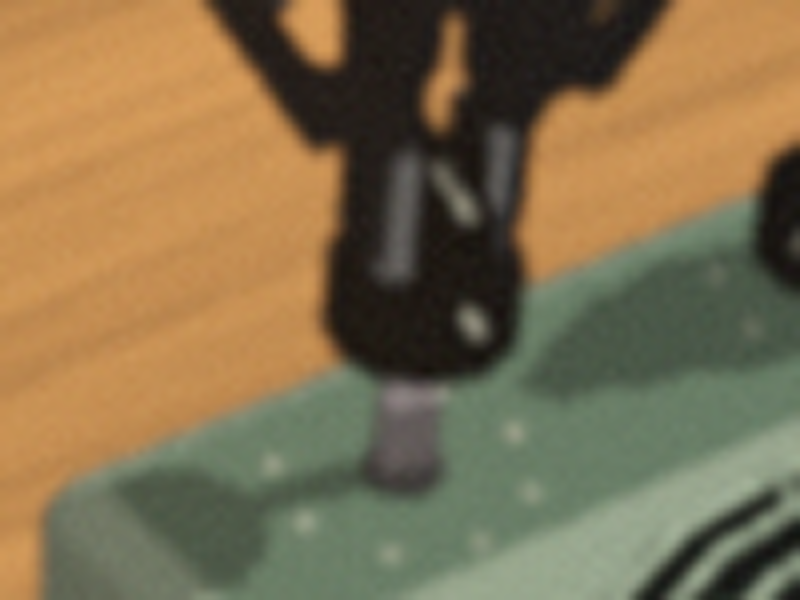

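The scene crop (origin (338,134), 8×) shows the knob skirt spanning x 325–522 about 20 mm above the shaft, which spans x 372–442. Vertical lines lean in this view, so I'll check the offset by projection, which also gives an independent alignment estimate.

```bash
python3 - <<'E'
from h import *
c=load("scene7.npz"); s=status.state(); print(s["eef_pos"].round(4))
col=c["color"].astype(int); lab=cv2.cvtColor(c["color"],cv2.COLOR_RGB2LAB).astype(int)
off=np.array([338,134])
def spans(v,f):
    r=f(v); xs=np.flatnonzero(r); return xs.min(),xs.max()
up=8
big=cv2.resize(c["color"][134:209,338:438],None,fx=up,fy=up,interpolation=cv2.INTER_CUBIC).astype(int); bl=cv2.cvtColor(big.astype(np.uint8),cv2.COLOR_RGB2LAB).astype(int)
k=[];h=[]
for v in range(285,325,8):
    xs=np.flatnonzero(big[v,280:560].max(1)<75)+280; k.append((xs.min()+xs.max())/2)
for v in range(400,455,8):
    xs=np.flatnonzero(bl[v,330:500,1]-128>-3)+330; h.append((xs.min(),xs.max()))
print("skirt mid",np.round(k,1)); print("shaft",h)
px=lambda q:(np.array(q)+.5)/up-.5+off
for z in(.105,.117,.129,.152,.172): print(z,((proj(c,[.516,.0906,z])[0]-off+.5)*up-.5).round(1))
print("tool x,y px/mm",(proj(c,[.516-.00966,.0906+.00259,.15])-proj(c,[.516,.0906,.15]))*up/10,(proj(c,[.516+.00259,.0906+.00966,.15])-proj(c,[.516,.0906,.15]))*up/10)
E
```

```text
[0.5174 0.0909 0.1454]
skirt mid [426.5 425.5 424.5 424.  423. ]
shaft [(np.int64(380), np.int64(438)), (np.int64(380), np.int64(438)), (np.int64(379), np.int64(436)), (np.int64(378), np.int64(434)), (np.int64(379), np.int64(435)), (np.int64(379), np.int64(435)), (np.int64(373), np.int64(434))]
0.105 [404.4 469.2]
0.117 [408.  431.5]
0.129 [411.6 393.2]
0.152 [418.7 318.1]
0.172 [425.1 251. ]
tool x,y px/mm [[-1.5491231  -2.46945611]] [[ 3.88952958 -0.7858959 ]]
```

The scene view puts the knob about 1.5 mm too far toward image-right (mostly +y), and the measured tool position shows the last move overshooting by (−0.6, +0.7). I'll correct by (+0.6, −1.0) and descend gently onto the tip.

```bash
python3 -m crank '[{"slide":[0.6,-1,0],"delta_rot":[0,0,0],"hand":255},{"slide":[0,0,6],"delta_rot":[0,0,0],"hand":255},{"slide":[0,0,6],"delta_rot":[0,0,0],"hand":255},{"slide":[0,0,5],"delta_rot":[0,0,0],"hand":255},{"slide":[0,0,0],"delta_rot":[0,0,0],"hand":255},{"slide":[0,0,0],"delta_rot":[0,0,0],"hand":255}]'; python3 -m crank '[{"slide":[0,0,2],"delta_rot":[0,0,0],"hand":255},{"slide":[0,0,2],"delta_rot":[0,0,0],"hand":255},{"slide":[0,0,2],"delta_rot":[0,0,0],"hand":255},{"slide":[0,0,0],"delta_rot":[0,0,0],"hand":255}]';  python3 -m crank '[{"slide":[0,0,2],"delta_rot":[0,0,0],"hand":255},{"slide":[0,0,2],"delta_rot":[0,0,0],"hand":255},{"slide":[0,0,0],"delta_rot":[0,0,0],"hand":255}]'
```

```text
t: 11.3
eef_pos: [0.5159, 0.0901, 0.1273]
tool_rot: [0.12, 0.993, -0.0, -0.0]
contact_force: [-0.3, 0.9, -2.1]
width: 0.0151
gripper_force: 58.6
t: 11.7
eef_pos: [0.5163, 0.09, 0.1215]
tool_rot: [0.12, 0.993, -0.0, 0.0]
contact_force: [0.7, 0.0, -1.1]
width: 0.0151
gripper_force: 58.6
t: 12.0
eef_pos: [0.5163, 0.09, 0.1175]
tool_rot: [0.12, 0.993, -0.0, 0.0]
contact_force: [0.7, 0.7, -0.6]
width: 0.0149
gripper_force: 58.6
```

The underside is about 5 mm below the tip with no force, so the knob is going onto the shaft. I'll continue to the bore's end and then press.

```bash
python3 -m crank '[{"slide":[0,0,2],"delta_rot":[0,0,0],"hand":255},{"slide":[0,0,2],"delta_rot":[0,0,0],"hand":255},{"slide":[0,0,2],"delta_rot":[0,0,0],"hand":255},{"slide":[0,0,0],"delta_rot":[0,0,0],"hand":255}]'; python3 -m crank '[{"slide":[0,0,2],"delta_rot":[0,0,0],"hand":255},{"slide":[0,0,2],"delta_rot":[0,0,0],"hand":255},{"slide":[0,0,0],"delta_rot":[0,0,0],"hand":255}]';  python3 -m crank '[{"slide":[0,0,2],"delta_rot":[0,0,0],"hand":255},{"slide":[0,0,0],"delta_rot":[0,0,0],"hand":255},{"slide":[0,0,0],"delta_rot":[0,0,0],"hand":255}]'
```

```text
t: 12.4
eef_pos: [0.5163, 0.09, 0.1114]
tool_rot: [0.12, 0.993, -0.0, 0.0]
contact_force: [2.1, -0.4, -2.4]
width: 0.0149
gripper_force: 58.5
t: 12.7
eef_pos: [0.5163, 0.09, 0.1078]
tool_rot: [0.12, 0.993, 0.0, 0.0]
contact_force: [1.5, 1.1, 4.0]
width: 0.0146
gripper_force: 59.0
t: 13.0
eef_pos: [0.5163, 0.09, 0.1059]
tool_rot: [0.12, 0.993, 0.0, 0.0]
contact_force: [0.9, -1.1, 4.3]
width: 0.0147
gripper_force: 59.2
```

```bash
python3 -m crank '[{"slide":[0,0,2],"delta_rot":[0,0,0],"hand":255},{"slide":[0,0,0],"delta_rot":[0,0,0],"hand":255},{"slide":[0,0,0],"delta_rot":[0,0,0],"hand":255}]'; python3 -m crank '[{"slide":[0,0,1],"delta_rot":[0,0,0],"hand":255},{"slide":[0,0,0],"delta_rot":[0,0,0],"hand":255},{"slide":[0,0,0],"delta_rot":[0,0,0],"hand":255}]'; python3 -m crank '[{"slide":[0,0,1],"delta_rot":[0,0,0],"hand":255},{"slide":[0,0,0],"delta_rot":[0,0,0],"hand":255},{"slide":[0,0,0],"delta_rot":[0,0,0],"hand":255}]'
```

```text
t: 13.3
eef_pos: [0.5164, 0.09, 0.104]
tool_rot: [0.12, 0.993, 0.0, 0.0]
contact_force: [0.6, 0.1, 5.6]
width: 0.0152
gripper_force: 59.4
t: 13.6
eef_pos: [0.5164, 0.0901, 0.1032]
tool_rot: [0.12, 0.993, 0.0, 0.0]
contact_force: [-0.0, -1.1, 7.2]
width: 0.015
gripper_force: 59.9
t: 13.9
eef_pos: [0.5165, 0.09, 0.1031]
tool_rot: [0.12, 0.993, -0.0, 0.001]
contact_force: [-1.4, -0.2, 14.1]
width: 0.0147
gripper_force: 60.8
```

It's hard against the stop: the force jumped to 14 N with no further travel. One last check that the knob hasn't slipped in the grip.

```bash
python3 - <<'E'
from rel import *
w=eyes.capture("wrist"); s=status.state(); t=tcoord(w)
print("bar top tool z",[t[v,316,2].round(1) for v in(331,346,361)],"bar back x",[t[v,316,0].round(1) for v in(286,291,296,301)],"eef",s["eef_pos"].round(4),s["contact_force"].round(1))
E
```

```text
bar top tool z [np.float64(-51.4), np.float64(-51.9), np.float64(-52.7)] bar back x [np.float64(20.6), np.float64(21.1), np.float64(20.9), np.float64(20.3)] eef [0.5165 0.09   0.1031] [-1.7 -0.5 15. ]
```

```bash
python3 -c "
from workcell import robot; print(robot.hand_in())"
```

```text
the job is handed in; nothing more can be done
None
```

I handed the job in with the knob fully home on the D-shaft, flats matched, and still gripped and pressed to the stop at about 15 N; the clock read about 14 s and the hand-in call returned no verdict.

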